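# Take the tin stack apart onto the matching mats

## Task

Take the stack of tins apart from the top down, carrying one tin at a time, and set each one upright on the middle of the silicone mat of its own lid colour: the three round tins on the round coasters, the long tin lengthwise on the rectangular trivet. Set them down gently without dropping or knocking over any, and leave the kettle and the spoon holder where they are.

Things in the scene. Friction and masses are not known exactly. Their poses are not given: they have to be found in the camera images.
- red_tin: small round steel tin with a pressed-on red lid, 36 mm diameter, 42 mm tall, about 70 g; at the start it stands on the blue tin. Origin: centre of its underside, z up along its axis.
- blue_tin: round steel tin with a pressed-on blue lid, 52 mm diameter, 60 mm tall, about 150 g; at the start it stands on one half of the long tin and carries the red tin. Origin: centre of its underside, z up along its axis.
- yellow_tin: round steel tin with a pressed-on yellow lid, 52 mm diameter, 60 mm tall, about 150 g; at the start it stands on the other half of the long tin, its centre about 90 mm from the blue one's. Origin: centre of its underside, z up along its axis.
- long_tin: rectangular steel tin with a green lid, 170 mm (its x) by 60 mm (its y) by 50 mm tall, about 350 g; stands on the worktop and is the bottom of the stack. Origin: centre of its underside, x along its length, z up.
- red_coaster: fixed round red silicone coaster, 84 mm diameter, 4 mm thick, lying on the worktop; the place of the red tin. Origin: centre of its underside (on the worktop), z up.
- blue_coaster: fixed round blue silicone coaster, 84 mm diameter, 4 mm thick, lying on the worktop; the place of the blue tin. Origin: centre of its underside (on the worktop), z up.
- yellow_coaster: fixed round yellow silicone coaster, 84 mm diameter, 4 mm thick, lying on the worktop; the place of the yellow tin. Origin: centre of its underside (on the worktop), z up.
- green_trivet: fixed rectangular green silicone trivet, 200 mm (its x) by 90 mm (its y), 4 mm thick, lying on the worktop; the place of the long tin. Origin: centre of its underside (on the worktop), x along its length, z up.
- kettle: stainless kettle with a black arched handle, 170 mm diameter, 240 mm tall to the top of the handle, short spout reaching 120 mm from its axis along its x; a bystander on the robot's left. Origin: centre of its underside.
- spoon_holder: round glass spoon holder, 84 mm diameter, 110 mm tall, with spoons standing up to 200 mm; a bystander on the robot's right. Origin: centre of its underside.
Mind the look-alikes: they are no part of the job. What is shaped like the blue_tin but orange is not meant.

How it is judged:
By the outcome, as a careful person would: the job done as asked, in the order asked, and still so for the second after the job is handed in, with the robot touching nothing.
It also fails if it takes over 128 s, if anything falls off the work surface, if the arm or the gripper's body presses on something with over 40 N, if the wrist force passes 120 N, or if a joint passes its speed limit or range.

## Robot

A 6-joint arm with a two-finger parallel gripper is mounted at the origin on the work surface. World frame = base frame: x ahead of the robot, y to its left, z up, the work surface at z = 0. Lengths are in mm, angles in degrees, forces in N, time in s.
With the tool pointing down it reaches from about 300 to 850 mm from the base axis. Payload 5.4 kg.
Tool frame: the origin (TCP) lies midway between the tips of the shut fingers; the grasp point (between the pads) lies 19 mm behind it; z points along the fingers, y is the line along which they close (so a half turn about z gives the same grasp; the last joint's range is limited). The gripper opens to 85 mm and grips with 20 to 120 N. Pads are 22 mm wide; open, the fingers measure 114 mm over their backs; the gripper's body (76 mm by 85 mm) begins 54 mm behind the grasp point. The pads swing forward as they close: fully open they stand 13 mm farther back than shut.
Start: joints at [63.421, 9.076, 91.501, -0, 79.423, -12.038], TCP at [144.384, 556.56, 231.299] pointing down, gripper open.
Joint ranges: [-166.64, 166.64], [-54.1, 131.32], [10.49, 154.53], [-73.88, 253.88], [9.74, 151.15], [-171.62, 171.62]. Speed limits (degrees/s): [147.25, 147.25, 180, 180, 180, 180].

## Interface

Orientations are given as a 3x3 rotation matrix whose columns are the frame's x, y, z axes.
In Python, from cell import manip gives the robot as it stands. The module is installed in compiled form; this text tells all that it offers.
- The arm moves only by the tool move_arm, never from a script. Its argument "deltas" is a list of rows, each an object of numbers: "hand": the opening, from 0 (shut) to 1 (fully open); "x", "y", "z": the shift along the world's x, y, z as a fraction of full scale; "wx", "wy", "wz": the turn, a rotation vector about the world's x, y, z as a fraction of full scale. In form: [{"hand": .., "x": .., "y": .., "z": .., "wx": .., "wy": .., "wz": ..}, ...]. A call has exactly 8 rows; each row is the pose to reach, as a shift and turn from the pose commanded when the call began; what a row does not reach only later rows make up. Full scale, the value 1, is 0.4 m for a shift and 30 degrees for a turn. A row lasts 1/8 s, in which the tool goes at most 62.5 mm and 10.7 degrees, less where a joint would pass 70% of its speed; a pose out of reach is approached as far as the arm can. A call with a number of a shift or a turn outside -1 to 1 is refused whole. A call with a gripper value outside its range is refused whole. The fingers move at their own pace and stop on an object; "squeeze" is the grip in N (left out, the last holds). Time passes only in rows, so rows that repeat a pose let the fingers close, or fill a call up. It gives the time, the measured TCP pose, the force, the opening and the grip force at its end, in the units of the state.
- manip.state(): the state, without advancing time (a new reading comes with each control period).
- manip.grab_frame(name): name is "scene" or "top" or "wrist"; returns a dict with "img" (480x640x3 uint8, red, green, blue), "z_map" (480x640 float32, mm along the optical axis (not along the pixel's ray), 0 where there is no reading), "mtx" (3x3 intrinsics, pixels), "R" (3x3) and "t" (3): a world point X has camera coordinates R X + t. Camera axes: x right, y down, z forward; pixel columns grow to the right and rows downward; lengths in mm; the calibration is good to about 2 mm. A picture is of the moment at which its call begins.
- manip.close_job(): hands the job in; it is judged then, once.
The state is a dict: "t": time; "joint_pos": joint angles; "dq": joint speeds; "joint_efforts": joint torques, N m; "ee_pos": TCP position; "ee_rot": TCP orientation; "force": force on the tool from outside, world axes, zero at the start; "torque": the same for the moment, N m; "width": finger opening in mm; "finger_force": force on a finger pad.
Only numpy, scipy, OpenCV 4.12 (cv2) and the standard library are available. Lean on these libraries where they do the work, as an engineer would, in place of code of your own. Each camera call takes 0.05 s, during which the arm holds its last target. There are 200 camera calls.

## Working session

There is one attempt and no reset: what is moved stays moved. The work goes in short steps, Python scripts to look and compute and a tool call to move; the robot and the scene stay as the last step left them, time stands still between calls to the robot, and variables do not carry over. Pictures are saved under pics/ and viewed, at most 14 in all, crops included, and the job is handed in when it is done.

Besides the shell and the picture viewer there is one more tool, called after "Call:" as name(argument=value, ...) on one line, values as JSON. move_arm: Moves the arm, as the interface text tells. Its arguments: {"type":"object","properties":{"deltas":{"type":"array"},"squeeze":{"type":"number"}},"required":["deltas"]}

```bash
mkdir -p pics
cat > h.py <<'E'
import numpy as np, cv2
from cell import manip
def grab(n,save=None):
    f=manip.grab_frame(n)
    if save: cv2.imwrite('pics/'+save,cv2.cvtColor(f['img'],cv2.COLOR_RGB2BGR))
    return f
def ray(f,u,v,z):
    K,R,t=np.array(f['mtx']),np.array(f['R']),np.array(f['t'])
    c=-R.T@t; d=R.T@np.linalg.inv(K)@np.array([u,v,1.])
    return c+d*(z-c[2])/d[2]
def cloud(f):
    K,R,t=np.array(f['mtx']),np.array(f['R']),np.array(f['t'])
    v,u=np.mgrid[:480,:640]; z=f['z_map'].astype(float)
    p=np.stack([(u-K[0,2])/K[0,0]*z,(v-K[1,2])/K[1,1]*z,z],-1)
    return (p-t)@R
E
python3 - <<'E'
from h import *
for n in('top','scene'):
    f=grab(n,n+'1.png'); print(n,-np.array(f['R']).T@f['t'])
s=manip.state(); print(s['t'],s['ee_pos'],s['ee_rot'],s['width'])
E
```

```text
top [ 207.84691797   29.98406562 1706.27113132]
scene [1034.49364085 -948.28520936  953.34311431]
0.1 [144.14637984 556.07343691 230.3905488 ] [[-9.67957093e-01  2.51114401e-01 -7.90023809e-04]
 [ 2.51115365e-01  9.67955914e-01 -1.55603804e-03]
 [ 3.73964658e-04 -1.70456518e-03 -9.99998477e-01]] 85.39670941441157
```

View pics/top1.png

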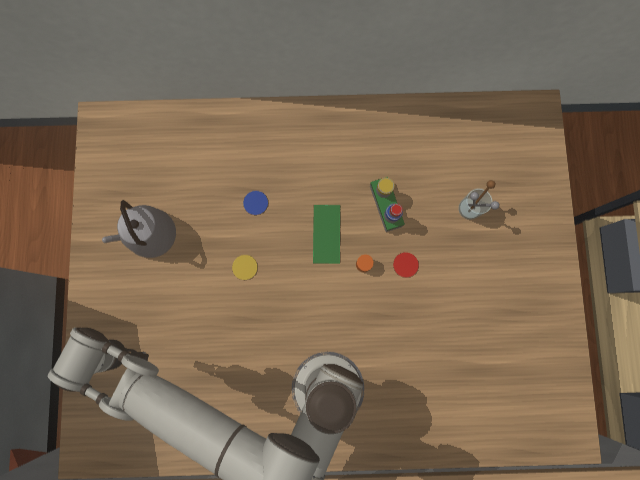

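View pics/scene1.png

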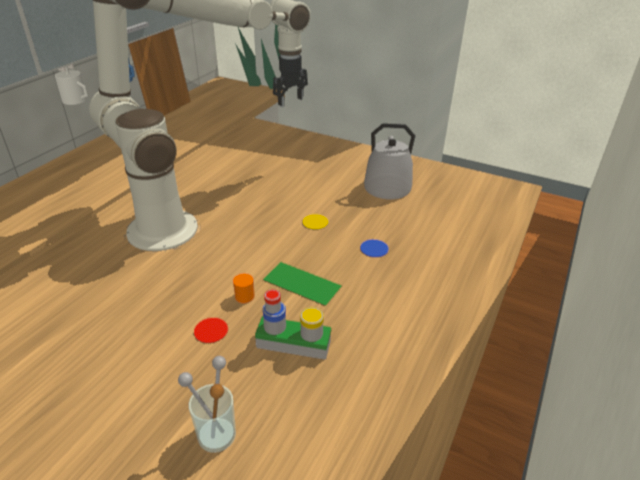

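The top view shows the stack (red lid ~(397,210), blue (393,214), yellow (386,186), green lid (387,205)). The mats are blue (256,203), yellow (245,267), red (406,265) and trivet (327,234), with an orange decoy at (365,264). The kettle is at (146,232) and the spoon holder at (476,204). Next I measure.

```bash
cat > m.py <<'E'
from h import *
H={'red':[(0,5),(174,180)],'blue':[(108,128)],'yellow':[(22,31)],'green':[(50,80)],'orange':[(7,16)]}
def blobs(f,c,smin=140,amin=12):
    h=cv2.cvtColor(f['img'],cv2.COLOR_RGB2HSV); m=np.zeros((480,640),np.uint8)
    for a,b in H[c]: m|=cv2.inRange(h,(a,smin,60),(b,255,255))
    n,l,s,ce=cv2.connectedComponentsWithStats(m)
    return [(ce[i],s[i,4],l==i) for i in range(1,n) if s[i,4]>=amin]
E
python3 - <<'E'
from m import *
for n in('top','scene'):
    f=grab(n); P=cloud(f)
    for c in H:
        for ce,a,m in blobs(f,c):
            p=P[m]; z=np.median(p[:,2])
            rect=cv2.minAreaRect(np.argwhere(m)[:,::-1].astype(np.float32))
            if a>5000 or c=='orange' and a>900: continue
            print(n,c,ce.round(1),a,'bbox',np.ptp(np.argwhere(m),axis=0),'z',z.round(1),'med',np.median(p,0).round(1),'ray',ray(f,*ce,z).round(1))
E
```

```text
top red [396.1 209. ] 67 bbox [8 9] z 153.3 med [ 548.1 -224.4  153.3] ray [ 547.5 -224.6  153.3]
top red [405.5 264.4] 485 bbox [24 25] z 4.3 med [ 391.5 -270.1    4.3] ray [ 391.1 -270.3    4.3]
top yellow [385.7 185. ] 142 bbox [12 13] z 110.7 med [ 636.1 -203.   110.7] ray [ 636.1 -202.4  110.7]
top yellow [244.3 267. ] 486 bbox [24 24] z 4.3 med [396.9 265.6   4.3] ray [397.3 265.    4.3]
top orange [ 58.3 172.7] 14 bbox [6 6] z -746.1 med [ 975.3 1286.  -746.1] ray [ 973.  1284.4 -746.1]
top orange [ 64.9 189.4] 17 bbox [7 4] z -751.2 med [ 887.6 1250.1 -751.2] ray [ 888.5 1249.5 -751.2]
top orange [ 67.  197.5] 13 bbox [4 7] z -746.0 med [ 847.2 1238.9 -746. ] ray [ 846.1 1234.6 -746. ]
top orange [ 60.2 205.6] 12 bbox [5 4] z -752.4 med [ 806.5 1268.3 -752.4] ray [ 807.8 1268.9 -752.4]
top orange [623.  210.8] 154 bbox [10 28] z -750.3 med [  703.7 -1484.   -750.3] ray [  705.6 -1478.8  -750.3]
top orange [ 68.9 217.4] 36 bbox [18  5] z -752.4 med [ 746.2 1221.7 -752.4] ray [ 747.3 1222.9 -752.4]
top orange [ 64.4 228.4] 14 bbox [7 7] z -747.1 med [ 694.7 1241.  -747.1] ray [
[... 1270 characters left out ...]
362 bbox [21 23] z 107.9 med [ 640.7 -209.5  107.9] ray [ 641.3 -210.2  107.9]
scene green [302.5 283. ] 1482 bbox [41 74] z 2.3 med [509.4 -13.7   2.3] ray [509.  -13.6   2.3]
scene green [283.4 332.4] 417 bbox [24 44] z 48.6 med [ 585.9 -234.4   48.6] ray [ 579.3 -231.1   48.6]
scene green [320.8 339.2] 189 bbox [20 29] z 48.1 med [ 667.6 -212.5   48.1] ray [ 665.4 -208.    48.1]
scene orange [243.4 287.5] 618 bbox [31 22] z 43.7 med [ 406.  -141.8   43.7] ray [ 406.3 -142.1   43.7]
scene orange [210.9 329.6] 121 bbox [26 35] z -0.7 med [ 395.3 -269.4   -0.7] ray [ 392.5 -269.1   -0.7]
scene orange [216.2 394.2] 176 bbox [32 11] z 188.6 med [ 615.2 -515.4  188.6] ray [ 620.7 -522.8  188.6]
```

Call:
move_arm(deltas=[{"hand":1,"x":0.03,"y":-0.08,"z":0.1,"wz":0.1},{"hand":1,"x":0.1,"y":-0.21,"z":0.2,"wz":0.24},{"hand":1,"x":0.17,"y":-0.34,"z":0.25,"wz":0.38},{"hand":1,"x":0.24,"y":-0.47,"z":0.25,"wz":0.52},{"hand":1,"x":0.31,"y":-0.6,"z":0.25,"wz":0.66},{"hand":1,"x":0.38,"y":-0.73,"z":0.25,"wz":0.8},{"hand":1,"x":0.45,"y":-0.86,"z":0.25,"wz":0.9},{"hand":1,"x":0.5,"y":-0.98,"z":0.25,"wz":0.95}])

```text
invalid input at $.deltas[0]: expected keys hand, x, y, z, wx, wy, wz
```

Call:
move_arm(deltas=[{"hand":1,"x":0.07,"y":-0.12},{"hand":1,"x":0.14,"y":-0.25},{"hand":1,"x":0.21,"y":-0.39},{"hand":1,"x":0.28,"y":-0.53},{"hand":1,"x":0.35,"y":-0.67},{"hand":1,"x":0.41,"y":-0.81},{"hand":1,"x":0.46,"y":-0.91},{"hand":1,"x":0.5,"y":-0.97}])

```text
invalid input at $.deltas[0]: expected keys hand, x, y, z, wx, wy, wz
```

Run:
```python
from m import *
s=manip.state(); print(s['t'],s['ee_pos'].round(1) if hasattr(s['ee_pos'],'round') else s['ee_pos'],np.round(s['ee_rot'],3).tolist(),np.round(s['joint_pos'],1),np.round(s['force'],1))
f=grab('wrist','w1.png'); print(-np.array(f['R']).T@f['t'],np.array(f['R'])[2])
for n in('wrist','top'):
  f=f if n=='wrist' else grab('top')
  P=cloud(f)
  for c in H:
    if c=='orange':continue
    for ce,a,m in blobs(f,c,amin=40):
        p=P[m]; z=np.median(p[:,2]); print(n,c,ce.round(),a,z.round(1),ray(f,*ce,z).round(1))
        if c=='green':
            q=np.float32([ray(f,u,v,z)[:2] for v,u in np.argwhere(m)]); print(cv2.minAreaRect(q))
```

```text
0.2 [144.2 556.2 230.7] [[-0.968, 0.251, -0.001], [0.251, 0.968, -0.001], [0.0, -0.001, -1.0]] [ 63.4   9.1  91.5   0.   79.4 -12. ] [0.1 0.1 0.3]
[ 68.18237169 574.89316516 372.50589342] [ 0.29079979 -0.07696778 -0.95368309]
top red [396. 209.] 67 153.1 [ 547.5 -224.6  153.1]
top red [406. 264.] 486 4.4 [ 391.1 -270.2    4.4]
top yellow [386. 185.] 142 110.9 [ 636.1 -202.4  110.9]
top yellow [244. 267.] 488 4.5 [397.4 264.9   4.5]
```

Call:
move_arm(deltas=[{"hand":1,"x":0.03,"y":-0.08,"z":0.1,"wx":0,"wy":0,"wz":0.1},{"hand":1,"x":0.1,"y":-0.21,"z":0.2,"wx":0,"wy":0,"wz":0.24},{"hand":1,"x":0.17,"y":-0.34,"z":0.25,"wx":0,"wy":0,"wz":0.38},{"hand":1,"x":0.24,"y":-0.47,"z":0.25,"wx":0,"wy":0,"wz":0.52},{"hand":1,"x":0.31,"y":-0.6,"z":0.25,"wx":0,"wy":0,"wz":0.66},{"hand":1,"x":0.38,"y":-0.73,"z":0.25,"wx":0,"wy":0,"wz":0.8},{"hand":1,"x":0.45,"y":-0.86,"z":0.25,"wx":0,"wy":0,"wz":0.9},{"hand":1,"x":0.5,"y":-0.98,"z":0.25,"wx":0,"wy":0,"wz":0.95}])

```text
t: 1.3
ee_pos: [345.0, 162.7, 331.4]
ee_rot: [[-0.97, -0.242, 0.001], [-0.242, 0.97, 0.0], [-0.001, -0.0, -1.0]]
force: [0.9, 1.1, -0.5]
width: 85.2
finger_force: 0.0
```

Call:
move_arm(deltas=[{"hand":1,"x":0.07,"y":-0.12,"z":0,"wx":0,"wy":0,"wz":0},{"hand":1,"x":0.14,"y":-0.25,"z":0,"wx":0,"wy":0,"wz":0},{"hand":1,"x":0.21,"y":-0.39,"z":0,"wx":0,"wy":0,"wz":0},{"hand":1,"x":0.28,"y":-0.53,"z":0,"wx":0,"wy":0,"wz":0},{"hand":1,"x":0.35,"y":-0.67,"z":0,"wx":0,"wy":0,"wz":0},{"hand":1,"x":0.41,"y":-0.81,"z":0,"wx":0,"wy":0,"wz":0},{"hand":1,"x":0.46,"y":-0.91,"z":0,"wx":0,"wy":0,"wz":0},{"hand":1,"x":0.5,"y":-0.97,"z":0,"wx":0,"wy":0,"wz":0}])

```text
t: 2.3
ee_pos: [544.7, -225.7, 330.7]
ee_rot: [[-0.971, -0.239, -0.001], [-0.239, 0.971, 0.0], [0.001, 0.0, -1.0]]
force: [0.2, 1.0, 0.5]
width: 85.2
finger_force: 0.0
```

```bash
cat > look.py <<'E'
import sys
from m import *
def st():
    s=manip.state(); R=np.array(s['ee_rot'])
    print('t',round(s['t'],2),'tcp',np.round(s['ee_pos'],1),'yaw_y',np.degrees(np.arctan2(R[1,1],R[0,1])).round(2),'zax',R[:,2].round(3),'q',np.round(s['joint_pos'],1),'F',np.round(s['force'],1),'w',round(s['width'],1),'ff',np.round(s['finger_force'],1))
def look(n,save=None,amin=40):
    f=grab(n,save); P=cloud(f)
    for c in H:
        if c=='orange':continue
        for ce,a,m in blobs(f,c,amin=amin):
            p=P[m]; z=np.median(p[:,2])
            mm=m&(abs(P[...,2]-z)<4)   # flat top only
            if mm.sum()<30: continue
            q=np.float32([ray(f,u,v,z)[:2] for v,u in np.argwhere(mm)])
            cc,r=cv2.minEnclosingCircle(q); rc=cv2.minAreaRect(q)
            print(n,c,'px',ce.round(),a,'z',z.round(1),'mean',q.mean(0).round(1),'circ',np.round(cc,1),round(r,1),'rect',np.round(rc[0],1),np.round(rc[1],1),round(rc[2],1))
if __name__=='__main__':
    st()
    for x in sys.argv[1:]:
        n,_,s=x.partition(':'); look(n,s or None)
E
python3 look.py wrist:w1.png top:top2.png
```

```text
t 2.3 tcp [ 544.7 -225.7  330.7] yaw_y 103.85 zax [-0.001  0.    -1.   ] q [ -34.2    8.6   80.9   -0.    90.5 -138.1] F [0.2 1.  0.5] w 85.2 ff 0.0
wrist red px [316.  31.] 4766 z 3.4 mean [ 393.9 -271.1] circ [ 389.4 -272.3] 41.7 rect [ 397.3 -270.1] [64.9 82.8] 13.9
wrist red px [322. 194.] 155 z 149.3 mean [ 530.9 -229.7] circ [ 539.7 -228.2] 17.0 rect [ 533.4 -230.1] [13.2 34. ] 16.7
wrist red px [322. 214.] 1002 z 151.1 mean [ 545.4 -226.5] circ [ 545.6 -226.6] 14.7 rect [ 545.4 -226.4] [29.1 28.4] 13.9
wrist blue px [321. 179.] 144 z 106.0 mean [ 525.5 -230.5] circ [ 534.9 -229.4] 22.6 rect [ 528.3 -231.1] [13.6 45.3] 13.9
wrist blue px [321. 191.] 251 z 109.1 mean [ 535.9 -230.5] circ [ 546.7 -226.5] 22.4 rect [ 538.9 -228.4] [25.6 43.7] 13.9
wrist blue px [630. 321.] 866 z 2.5 mean [623.4 201.1] circ [618.9 211.1] 38.3 rect [625.  199.3] [76.7 26.5] 27.0
wrist yellow px [323. 270.] 292 z 102.5 mean [ 612.2 -209.6] circ [ 623.4 -207.1] 24.2 rect [ 615.4 -209.8] [17.9 48.3] 19.0
wrist yellow px [323. 294.] 1502 z 108.9 mean [ 633.6 -204.1] circ [ 633.9 -204. ] 22.4 rect [ 634.3 -203.8] [43.7 43. ] 13.9
top red px [406. 265.] 446 z 4.7 mean [ 389.1 -273.6] circ [ 389.9 -271.1] 41.0 rect [ 388.  -274.9] [69.6 80.6] 58.8
top yellow px [244. 267.] 488 z 4.7 mean [397.  263.5] circ [397.6 264.5] 41.5 rect [397.4 266. ] [79.6 80.1] 89.6
```

```bash
python3 -c "
import cv2
a=cv2.imread('pics/w1.png')[130:400,180:480]; cv2.imwrite('pics/w1c.png',cv2.resize(a,None,fx=2,fy=2))"
```

```text
(no output)
```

View pics/w1c.png

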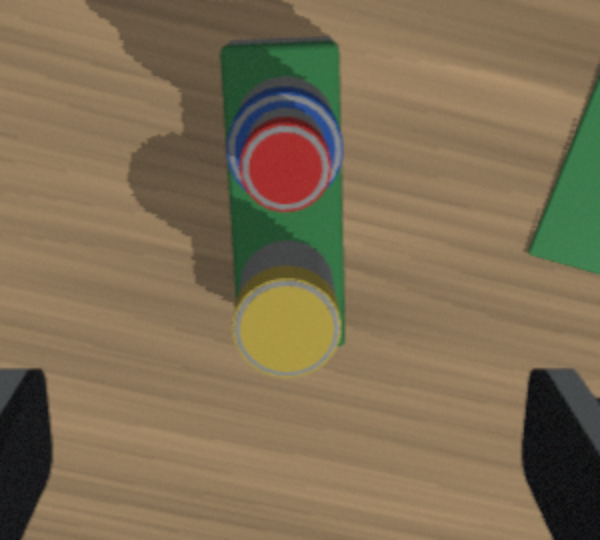

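Candidates for blue_tin: the blue-lidded one at top px (394,213) under red, and the orange one at (365,264). The blue-lidded one in the stack is meant, because its lid is blue and it carries red. The crop confirms red (285,167), blue (285,145) and yellow (287,327) lined up on the green lid. I start with red.

Call:
move_arm(deltas=[{"hand":1,"x":0.003,"y":0,"z":-0.05,"wx":0,"wy":0,"wz":0},{"hand":1,"x":0.003,"y":0,"z":-0.15,"wx":0,"wy":0,"wz":0},{"hand":1,"x":0.003,"y":0,"z":-0.27,"wx":0,"wy":0,"wz":0},{"hand":1,"x":0.003,"y":0,"z":-0.38,"wx":0,"wy":0,"wz":0},{"hand":1,"x":0.003,"y":0,"z":-0.46,"wx":0,"wy":0,"wz":0},{"hand":1,"x":0.003,"y":0,"z":-0.51,"wx":0,"wy":0,"wz":0},{"hand":1,"x":0.003,"y":0,"z":-0.535,"wx":0,"wy":0,"wz":0},{"hand":1,"x":0.003,"y":0,"z":-0.535,"wx":0,"wy":0,"wz":0}])

```text
t: 3.4
ee_pos: [545.7, -223.4, 117.6]
ee_rot: [[-0.97, -0.241, 0.0], [-0.241, 0.97, -0.0], [-0.0, -0.0, -1.0]]
force: [0.3, 0.2, 0.6]
width: 85.5
finger_force: 0.0
```

Call:
move_arm(squeeze=25, deltas=[{"hand":0.7,"x":0,"y":0,"z":0,"wx":0,"wy":0,"wz":0},{"hand":0.6,"x":0,"y":0,"z":0,"wx":0,"wy":0,"wz":0},{"hand":0.5,"x":0,"y":0,"z":0,"wx":0,"wy":0,"wz":0},{"hand":0.45,"x":0,"y":0,"z":0,"wx":0,"wy":0,"wz":0},{"hand":0.4,"x":0,"y":0,"z":0,"wx":0,"wy":0,"wz":0},{"hand":0.3,"x":0,"y":0,"z":0,"wx":0,"wy":0,"wz":0},{"hand":0.2,"x":0,"y":0,"z":0,"wx":0,"wy":0,"wz":0},{"hand":0.2,"x":0,"y":0,"z":0,"wx":0,"wy":0,"wz":0}])

```text
t: 4.4
ee_pos: [545.9, -223.7, 117.8]
ee_rot: [[-0.97, -0.241, 0.001], [-0.241, 0.97, -0.001], [-0.001, -0.001, -1.0]]
force: [-0.2, -0.2, 3.7]
width: 35.5
finger_force: 25.2
```

```bash
python3 look.py wrist:w2.png
```

```text
t 4.4 tcp [ 545.9 -223.7  117.8] yaw_y 103.96 zax [ 0.001 -0.001 -1.   ] q [ -34.    17.5   95.    -0.    67.4 -138. ] F [-0.2 -0.2  3.7] w 35.5 ff 25.2
wrist red px [308.  13.] 2690 z 3.3 mean [ 421.1 -264.3] circ [ 415. -266.] 32.4 rect [ 422.7 -264. ] [16.  64.9] 14.0
wrist red px [323. 323.] 2452 z 146.1 mean [ 531.  -227.9] circ [ 543.5 -225.1] 18.6 rect [ 536.4 -227.3] [21.9 36.7] 17.6
wrist red px [323. 374.] 6122 z 151.2 mean [ 545.3 -224.5] circ [ 545.7 -224.3] 14.9 rect [ 545.8 -224.4] [29.5 29.3] 14.0
wrist red px [321. 406.] 355 z 150.3 mean [ 557.6 -221.8] circ [ 548.6 -223.7] 18.0 rect [ 555.4 -222.4] [17.1 35.8] 11.0
wrist blue px [318. 260.] 1634 z 103.3 mean [ 525.9 -231.3] circ [ 542.2 -227.7] 25.4 rect [ 531.8 -230.2] [21.5 50.7] 13.5
wrist blue px [310. 281.] 1103 z 109.3 mean [ 533.7 -232.8] circ [ 543.6 -227.1] 21.4 rect [ 535.9 -228.2] [20.4 42.5] 8.5
wrist yellow px [320. 432.] 1751 z 101.2 mean [ 611.6 -209.3] circ [ 617.5 -207.9] 22.1 rect [ 611.8 -209.4] [11.8 44.3] 14.0
wrist yellow px [322. 448.] 72 z 109.0 mean [ 613.2 -208.1] circ [ 613.2 -208.3] 5.3 rect [ 613.2 -208.3] [ 1.7 10.6] 14.0
```

Call:
move_arm(deltas=[{"hand":0.2,"x":0,"y":0,"z":0.03,"wx":0,"wy":0,"wz":0},{"hand":0.2,"x":0,"y":0,"z":0.09,"wx":0,"wy":0,"wz":0},{"hand":0.2,"x":-0.03,"y":-0.01,"z":0.12,"wx":0,"wy":0,"wz":0},{"hand":0.2,"x":-0.1,"y":-0.03,"z":0.12,"wx":0,"wy":0,"wz":0},{"hand":0.2,"x":-0.19,"y":-0.06,"z":0.1,"wx":0,"wy":0,"wz":0},{"hand":0.2,"x":-0.29,"y":-0.09,"z":0.03,"wx":0,"wy":0,"wz":0},{"hand":0.2,"x":-0.36,"y":-0.11,"z":-0.05,"wx":0,"wy":0,"wz":0},{"hand":0.2,"x":-0.389,"y":-0.121,"z":-0.1,"wx":0,"wy":0,"wz":0}])

```text
t: 5.45
ee_pos: [387.0, -270.9, 75.4]
ee_rot: [[-0.971, -0.24, -0.003], [-0.24, 0.971, 0.003], [0.002, 0.003, -1.0]]
force: [0.7, -0.9, -0.2]
width: 35.3
finger_force: 25.1
```

```bash
python3 look.py wrist:w3.png
```

```text
t 5.45 tcp [ 387.  -270.9   75.4] yaw_y 103.87 zax [-0.003  0.003 -1.   ] q [ -49.7    4.9  115.2   -0.    60.1 -153.5] F [ 0.7 -0.9 -0.2] w 35.3 ff 25.1
wrist red px [320. 244.] 12317 z 3.0 mean [ 379.3 -274.8] circ [ 389.2 -272.1] 41.7 rect [ 383.8 -273.2] [71.6 82.7] 12.4
wrist red px [323. 334.] 2821 z 104.9 mean [ 377.7 -273.7] circ [ 386.9 -271.2] 21.1 rect [ 387.  -271.6] [42.  36.5] 13.8
wrist red px [323. 374.] 6123 z 108.8 mean [ 386.5 -271.7] circ [ 386.9 -271.6] 14.9 rect [ 386.9 -271.7] [29.  29.3] 13.8
```

View pics/w3.png

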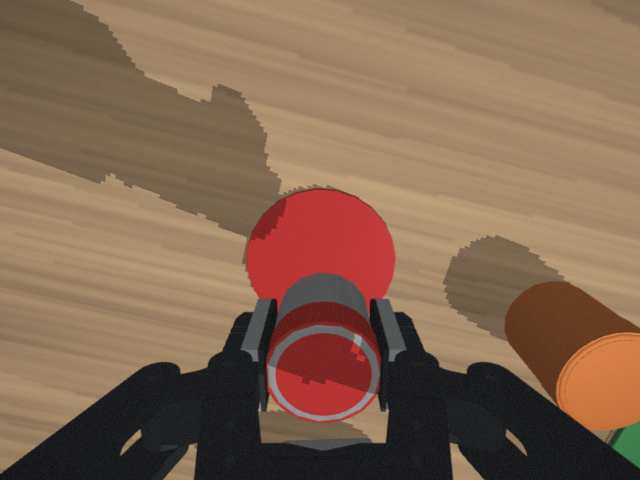

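The wrist view shows red held (lid at (323,374)) with the coaster behind it (320,244). Its centre measures (389,-272), so I lower here.

Call:
move_arm(deltas=[{"hand":0.2,"x":0,"y":0,"z":-0.02,"wx":0,"wy":0,"wz":0},{"hand":0.2,"x":0,"y":0,"z":-0.06,"wx":0,"wy":0,"wz":0},{"hand":0.2,"x":0,"y":0,"z":-0.1,"wx":0,"wy":0,"wz":0},{"hand":0.2,"x":0,"y":0,"z":-0.13,"wx":0,"wy":0,"wz":0},{"hand":0.2,"x":0,"y":0,"z":-0.15,"wx":0,"wy":0,"wz":0},{"hand":0.2,"x":0,"y":0,"z":-0.158,"wx":0,"wy":0,"wz":0},{"hand":0.2,"x":0,"y":0,"z":-0.162,"wx":0,"wy":0,"wz":0},{"hand":0.2,"x":0,"y":0,"z":-0.163,"wx":0,"wy":0,"wz":0}])

```text
t: 6.5
ee_pos: [390.2, -272.1, 12.4]
ee_rot: [[-0.97, -0.241, 0.0], [-0.241, 0.97, -0.001], [-0.0, -0.001, -1.0]]
force: [0.3, 0.4, -1.2]
width: 35.3
finger_force: 25.2
```

```bash
python3 look.py wrist
```

```text
t 6.5 tcp [ 390.2 -272.1   12.4] yaw_y 103.96 zax [ 0.    -0.001 -1.   ] q [ -49.5   12.1  116.    -0.    51.9 -153.4] F [ 0.3  0.4 -1.2] w 35.3 ff 25.2
wrist red px [326. 264.] 13577 z 3.0 mean [ 369.6 -276.7] circ [ 389.2 -272.2] 41.6 rect [ 374.4 -275.7] [52.6 82.9] 13.0
wrist red px [323. 334.] 2820 z 41.8 mean [ 380.7 -274.8] circ [ 390.  -272.4] 21.3 rect [ 390.  -272.8] [42.4 36.6] 14.0
wrist red px [323. 374.] 6128 z 45.8 mean [ 389.6 -272.9] circ [ 390.  -272.8] 14.9 rect [ 390.1 -272.7] [29.5 29.3] 14.0
```

Call:
move_arm(deltas=[{"hand":0.2,"x":0,"y":0,"z":-0.001,"wx":0,"wy":0,"wz":0},{"hand":0.2,"x":0,"y":0,"z":-0.002,"wx":0,"wy":0,"wz":0},{"hand":0.2,"x":0,"y":0,"z":-0.003,"wx":0,"wy":0,"wz":0},{"hand":0.45,"x":0,"y":0,"z":-0.003,"wx":0,"wy":0,"wz":0},{"hand":0.5,"x":0,"y":0,"z":-0.003,"wx":0,"wy":0,"wz":0},{"hand":0.6,"x":0,"y":0,"z":-0.003,"wx":0,"wy":0,"wz":0},{"hand":0.7,"x":0,"y":0,"z":-0.003,"wx":0,"wy":0,"wz":0},{"hand":0.8,"x":0,"y":0,"z":-0.003,"wx":0,"wy":0,"wz":0}])

```text
t: 7.55
ee_pos: [390.0, -271.8, 10.9]
ee_rot: [[-0.97, -0.241, -0.0], [-0.241, 0.97, 0.0], [0.0, 0.0, -1.0]]
force: [-0.5, -0.2, -0.1]
width: 68.2
finger_force: 0.0
```

Call:
move_arm(deltas=[{"hand":1,"x":0,"y":0,"z":0.02,"wx":0,"wy":0,"wz":0},{"hand":1,"x":0,"y":0,"z":0.08,"wx":0,"wy":0,"wz":0},{"hand":1,"x":0,"y":0,"z":0.18,"wx":0,"wy":0,"wz":0},{"hand":1,"x":0.05,"y":0.01,"z":0.3,"wx":0,"wy":0,"wz":0},{"hand":1,"x":0.15,"y":0.04,"z":0.42,"wx":0,"wy":0,"wz":0},{"hand":1,"x":0.25,"y":0.07,"z":0.48,"wx":0,"wy":0,"wz":0},{"hand":1,"x":0.34,"y":0.1,"z":0.5,"wx":0,"wy":0,"wz":0},{"hand":1,"x":0.39,"y":0.115,"z":0.5,"wx":0,"wy":0,"wz":0}])

```text
t: 8.55
ee_pos: [548.0, -225.3, 212.8]
ee_rot: [[-0.97, -0.243, 0.003], [-0.243, 0.97, -0.001], [-0.002, -0.002, -1.0]]
force: [1.1, -0.9, 0.4]
width: 85.6
finger_force: 0.0
```

```bash
python3 look.py wrist:w4.png scene
```

```text
t 8.55 tcp [ 548.  -225.3  212.8] yaw_y 104.04 zax [ 0.003 -0.001 -1.   ] q [ -34.    12.3   89.9    0.    77.6 -138.1] F [ 1.1 -0.9  0.4] w 85.6 ff 0.0
wrist red px [315.  23.] 3653 z 3.3 mean [ 411.1 -266.6] circ [ 397.5 -270. ] 40.7 rect [ 412.8 -266.2] [34.7 81.4] 14.1
wrist red px [314.   4.] 181 z 39.4 mean [ 406.  -268.2] circ [ 403.9 -268.8] 11.6 rect [ 406.  -268.3] [ 4.2 23.2] 14.1
wrist blue px [322. 204.] 448 z 105.1 mean [ 526.8 -231.9] circ [ 539.5 -229.3] 24.6 rect [ 530.9 -232.7] [18.4 49.1] 21.1
wrist blue px [323. 240.] 3845 z 109.1 mean [ 547.6 -226.5] circ [ 548.1 -226.4] 22.7 rect [ 548.  -226.3] [45.  44.7] 26.0
wrist yellow px [324. 329.] 853 z 101.8 mean [ 612.8 -209.9] circ [ 627.4 -205.8] 25.1 rect [ 617.  -208.8] [21.5 50.3] 16.0
wrist yellow px [324. 362.] 2816 z 108.9 mean [ 633.9 -204.1] circ [ 634.2 -204.1] 22.5 rect [ 634.  -204.1] [44.4 44.1] 14.2
scene red px [210. 329.] 561 z 3.7 mean [ 401.3 -278.6] circ [ 395.  -272.5] 40.9 rect [ 396.5 -274. ] [77.6 75.6] 43.6
scene blue px [374. 248.] 322 z 2.1 mean [618.9 224.6] circ [618.7 224.7] 38.7 rect [61
[... 176 characters left out ...]
 60 z 101.5 mean [ 564.1 -245.6] circ [ 559.3 -238.7] 21.7 rect [ 562.9 -244.2] [43.2 18.1] 32.6
scene yellow px [315. 221.] 332 z 2.0 mean [400.9 262. ] circ [401.2 263.6] 43.3 rect [401. 263.] [82.8 83.4] 28.6
scene yellow px [311. 318.] 362 z 107.8 mean [ 638.8 -205.1] circ [ 640.2 -206.8] 29.4 rect [ 638.6 -207.7] [48.7 56.6] 34.2
scene green px [303. 283.] 1441 z 2.3 mean [510.2 -12.8] circ [505.5 -13.2] 104.5 rect [506.1 -12.3] [ 85.2 193.9] 87.7
scene green px [301. 335.] 487 z 48.6 mean [ 617.1 -215.8] circ [ 618.3 -213. ] 65.7 rect [ 618.4 -212.4] [122.6  63.4] 16.2
scene green px [264. 335.] 41 z 46.5 mean [ 543.  -258.7] circ [ 541.9 -254.7] 22.2 rect [ 542. -259.] [44.  13.9] 0.9
```

Call:
move_arm(deltas=[{"hand":1,"x":0.002,"y":0,"z":-0.04,"wx":0,"wy":0,"wz":0},{"hand":1,"x":0.002,"y":0,"z":-0.12,"wx":0,"wy":0,"wz":0},{"hand":1,"x":0.002,"y":0,"z":-0.21,"wx":0,"wy":0,"wz":0},{"hand":1,"x":0.002,"y":0,"z":-0.28,"wx":0,"wy":0,"wz":0},{"hand":1,"x":0.002,"y":0,"z":-0.33,"wx":0,"wy":0,"wz":0},{"hand":1,"x":0.002,"y":0,"z":-0.35,"wx":0,"wy":0,"wz":0},{"hand":1,"x":0.002,"y":0,"z":-0.357,"wx":0,"wy":0,"wz":0},{"hand":0.85,"x":0.002,"y":0,"z":-0.357,"wx":0,"wy":0,"wz":0}])

```text
t: 9.65
ee_pos: [547.3, -226.3, 69.0]
ee_rot: [[-0.97, -0.241, 0.001], [-0.241, 0.97, -0.001], [-0.001, -0.001, -1.0]]
force: [0.1, -0.0, 0.8]
width: 72.6
finger_force: 0.0
```

Call:
move_arm(squeeze=30, deltas=[{"hand":0.75,"x":0,"y":0,"z":0,"wx":0,"wy":0,"wz":0},{"hand":0.7,"x":0,"y":0,"z":0,"wx":0,"wy":0,"wz":0},{"hand":0.65,"x":0,"y":0,"z":0,"wx":0,"wy":0,"wz":0},{"hand":0.6,"x":0,"y":0,"z":0,"wx":0,"wy":0,"wz":0},{"hand":0.5,"x":0,"y":0,"z":0,"wx":0,"wy":0,"wz":0},{"hand":0.4,"x":0,"y":0,"z":0,"wx":0,"wy":0,"wz":0},{"hand":0.4,"x":0,"y":0,"z":0,"wx":0,"wy":0,"wz":0},{"hand":0.4,"x":0,"y":0,"z":0,"wx":0,"wy":0,"wz":0}])

```text
t: 10.65
ee_pos: [547.0, -226.0, 68.5]
ee_rot: [[-0.97, -0.241, 0.0], [-0.241, 0.97, -0.0], [-0.0, -0.0, -1.0]]
force: [-0.8, -0.1, 5.6]
width: 51.1
finger_force: 31.4
```

```bash
python3 look.py wrist top:top3.png
```

```text
t 10.65 tcp [ 547.  -226.    68.5] yaw_y 103.96 zax [ 0. -0. -1.] q [ -34.1   21.5   96.1    0.    62.4 -138.1] F [-0.8 -0.1  5.6] w 51.1 ff 31.4
wrist red px [309.   4.] 707 z 3.1 mean [ 428.  -262.7] circ [ 426.3 -263.2] 18.8 rect [ 428.6 -262.7] [ 4.8 37.7] 14.0
wrist blue px [323. 325.] 4746 z 103.5 mean [ 526.7 -231.4] circ [ 549.1 -226.2] 29.5 rect [ 545.3 -227. ] [50.6 55.5] 14.0
wrist blue px [323. 390.] 15113 z 109.2 mean [ 546.6 -226.7] circ [ 548.5 -226.2] 22.8 rect [ 547.1 -226.6] [42.1 45.4] 14.0
top red px [405. 264.] 432 z 5.4 mean [ 390.3 -269.6] circ [ 391.5 -269.8] 41.4 rect [ 392.4 -268.4] [79.6 80.3] 86.6
top yellow px [382. 184.] 49 z 109.7 mean [ 640.5 -190.8] circ [ 638.3 -197.3] 19.4 rect [ 640.7 -190.7] [15.1 38.8] 69.4
top yellow px [244. 267.] 485 z 4.1 mean [397.6 265.6] circ [398.  264.7] 41.4 rect [397.4 266.1] [79.7 80.2] 89.6
```

Call:
move_arm(deltas=[{"hand":0.4,"x":0,"y":0,"z":0.03,"wx":0,"wy":0,"wz":0},{"hand":0.4,"x":0,"y":0,"z":0.1,"wx":0,"wy":0,"wz":0},{"hand":0.4,"x":0,"y":0.02,"z":0.2,"wx":0,"wy":0,"wz":0},{"hand":0.4,"x":0.01,"y":0.08,"z":0.27,"wx":0,"wy":0,"wz":0},{"hand":0.4,"x":0.02,"y":0.18,"z":0.3,"wx":0,"wy":0,"wz":0},{"hand":0.4,"x":0.04,"y":0.3,"z":0.3,"wx":0,"wy":0,"wz":0},{"hand":0.4,"x":0.06,"y":0.43,"z":0.3,"wx":0,"wy":0,"wz":0},{"hand":0.4,"x":0.08,"y":0.56,"z":0.3,"wx":0,"wy":0,"wz":0}])

```text
t: 11.75
ee_pos: [578.5, -0.2, 188.0]
ee_rot: [[-0.971, -0.241, -0.001], [-0.241, 0.971, 0.0], [0.0, 0.0, -1.0]]
force: [1.2, 0.0, -1.7]
width: 50.9
finger_force: 31.8
```

Call:
move_arm(deltas=[{"hand":0.4,"x":0.02,"y":0.13,"z":0,"wx":0,"wy":0,"wz":0},{"hand":0.4,"x":0.04,"y":0.26,"z":-0.02,"wx":0,"wy":0,"wz":0},{"hand":0.4,"x":0.06,"y":0.37,"z":-0.07,"wx":0,"wy":0,"wz":0},{"hand":0.4,"x":0.07,"y":0.46,"z":-0.14,"wx":0,"wy":0,"wz":0},{"hand":0.4,"x":0.08,"y":0.53,"z":-0.2,"wx":0,"wy":0,"wz":0},{"hand":0.4,"x":0.085,"y":0.56,"z":-0.25,"wx":0,"wy":0,"wz":0},{"hand":0.4,"x":0.085,"y":0.567,"z":-0.28,"wx":0,"wy":0,"wz":0},{"hand":0.4,"x":0.085,"y":0.567,"z":-0.28,"wx":0,"wy":0,"wz":0}])

```text
t: 12.75
ee_pos: [611.8, 224.5, 75.0]
ee_rot: [[-0.97, -0.241, -0.003], [-0.241, 0.97, -0.001], [0.003, 0.0, -1.0]]
force: [-0.2, 0.2, -1.2]
width: 51.5
finger_force: 31.8
```

```bash
python3 look.py wrist:w5.png
```

```text
t 12.75 tcp [611.8 224.5  75. ] yaw_y 103.95 zax [-0.003 -0.001 -1.   ] q [  9.6  29.   85.1  -0.   66.1 -94.4] F [-0.2  0.2 -1.2] w 51.5 ff 31.8
wrist blue px [326. 236.] 8825 z 3.0 mean [598.4 221.9] circ [614.3 225.4] 41.4 rect [604.5 223.3] [62.5 82.3] 12.5
wrist blue px [323. 324.] 4716 z 110.0 mean [591.9 218.8] circ [613.8 224.2] 29.4 rect [610.1 223. ] [50.8 54.9] 15.1
wrist blue px [323. 390.] 15110 z 115.6 mean [611.5 223.8] circ [613.3 224.2] 22.8 rect [612.  223.9] [42.1 45.4] 14.0
```

View pics/w5.png

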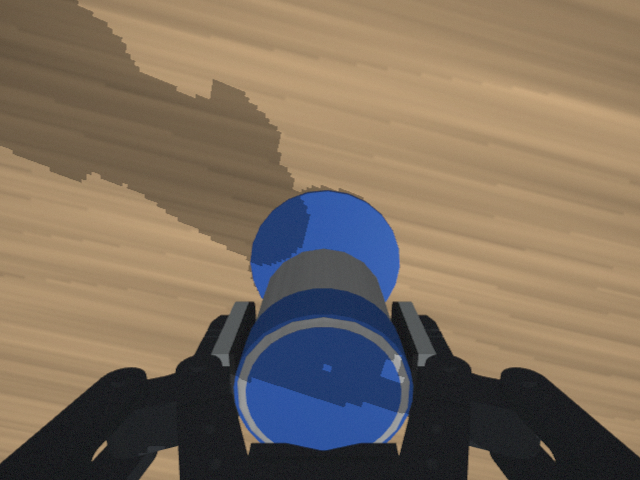

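The blue tin (323,390) is held over the blue coaster (326,236), 1 mm off in each axis. I lower it with a small correction.

Call:
move_arm(deltas=[{"hand":0.4,"x":0.002,"y":0.003,"z":-0.02,"wx":0,"wy":0,"wz":0},{"hand":0.4,"x":0.002,"y":0.003,"z":-0.06,"wx":0,"wy":0,"wz":0},{"hand":0.4,"x":0.002,"y":0.003,"z":-0.1,"wx":0,"wy":0,"wz":0},{"hand":0.4,"x":0.002,"y":0.003,"z":-0.12,"wx":0,"wy":0,"wz":0},{"hand":0.4,"x":0.002,"y":0.003,"z":-0.128,"wx":0,"wy":0,"wz":0},{"hand":0.4,"x":0.002,"y":0.003,"z":-0.132,"wx":0,"wy":0,"wz":0},{"hand":0.4,"x":0.002,"y":0.003,"z":-0.134,"wx":0,"wy":0,"wz":0},{"hand":0.4,"x":0.002,"y":0.003,"z":-0.1355,"wx":0,"wy":0,"wz":0}])

```text
t: 13.8
ee_pos: [614.0, 226.2, 22.5]
ee_rot: [[-0.97, -0.241, 0.001], [-0.241, 0.97, 0.0], [-0.001, -0.0, -1.0]]
force: [-1.3, -0.0, 2.5]
width: 51.2
finger_force: 31.8
```

```bash
python3 look.py wrist
```

```text
t 13.8 tcp [614.  226.2  22.5] yaw_y 103.96 zax [ 0.001  0.    -1.   ] q [  9.7  33.3  85.6  -0.   61.  -94.3] F [-1.3 -0.   2.5] w 51.2 ff 31.8
wrist blue px [322. 253.] 9354 z 3.0 mean [593. 220.] circ [614.1 225.4] 41.3 rect [597.6 221.1] [48.4 82.6] 14.5
wrist blue px [323. 324.] 4746 z 57.5 mean [594.1 220.5] circ [615.9 225.8] 29.4 rect [611.3 223.6] [48.6 55.1] 21.7
wrist blue px [323. 390.] 15111 z 63.2 mean [613.6 225.5] circ [615.4 226. ] 22.8 rect [614.1 225.6] [42.2 45.4] 14.0
```

Call:
move_arm(deltas=[{"hand":0.55,"x":0,"y":0,"z":0,"wx":0,"wy":0,"wz":0},{"hand":0.63,"x":0,"y":0,"z":0,"wx":0,"wy":0,"wz":0},{"hand":0.68,"x":0,"y":0,"z":0,"wx":0,"wy":0,"wz":0},{"hand":0.75,"x":0,"y":0,"z":0,"wx":0,"wy":0,"wz":0},{"hand":0.85,"x":0,"y":0,"z":0,"wx":0,"wy":0,"wz":0},{"hand":0.9,"x":0,"y":0,"z":0.01,"wx":0,"wy":0,"wz":0},{"hand":0.95,"x":0,"y":0,"z":0.05,"wx":0,"wy":0,"wz":0},{"hand":1,"x":0,"y":0,"z":0.12,"wx":0,"wy":0,"wz":0}])

```text
t: 14.85
ee_pos: [613.0, 226.0, 70.4]
ee_rot: [[-0.97, -0.241, -0.002], [-0.241, 0.97, -0.0], [0.002, 0.0, -1.0]]
force: [0.7, -0.3, 0.4]
width: 85.6
finger_force: 0.0
```

Call:
move_arm(deltas=[{"hand":1,"x":0,"y":0,"z":0.1,"wx":0,"wy":0,"wz":0},{"hand":1,"x":0,"y":-0.04,"z":0.21,"wx":0,"wy":0,"wz":0},{"hand":1,"x":0,"y":-0.11,"z":0.3,"wx":0,"wy":0,"wz":0},{"hand":1,"x":0,"y":-0.22,"z":0.35,"wx":0,"wy":0,"wz":0},{"hand":1,"x":0,"y":-0.34,"z":0.355,"wx":0,"wy":0,"wz":0},{"hand":1,"x":0,"y":-0.47,"z":0.355,"wx":0,"wy":0,"wz":0},{"hand":1,"x":0,"y":-0.6,"z":0.355,"wx":0,"wy":0,"wz":0},{"hand":1,"x":0,"y":-0.72,"z":0.355,"wx":0,"wy":0,"wz":0}])

```text
t: 15.85
ee_pos: [613.6, -63.7, 213.5]
ee_rot: [[-0.971, -0.241, 0.002], [-0.241, 0.971, -0.001], [-0.002, -0.001, -1.0]]
force: [0.2, 1.3, 0.1]
width: 85.2
finger_force: 0.0
```

Call:
move_arm(deltas=[{"hand":1,"x":0.01,"y":-0.12,"z":0,"wx":0,"wy":0,"wz":0},{"hand":1,"x":0.02,"y":-0.22,"z":0,"wx":0,"wy":0,"wz":0},{"hand":1,"x":0.03,"y":-0.3,"z":0,"wx":0,"wy":0,"wz":0},{"hand":1,"x":0.045,"y":-0.34,"z":0,"wx":0,"wy":0,"wz":0},{"hand":1,"x":0.051,"y":-0.355,"z":0,"wx":0,"wy":0,"wz":0},{"hand":1,"x":0.051,"y":-0.355,"z":0,"wx":0,"wy":0,"wz":0},{"hand":1,"x":0.051,"y":-0.355,"z":0,"wx":0,"wy":0,"wz":0},{"hand":1,"x":0.051,"y":-0.355,"z":0,"wx":0,"wy":0,"wz":0}])

```text
t: 16.85
ee_pos: [634.0, -202.9, 212.0]
ee_rot: [[-0.97, -0.242, -0.0], [-0.242, 0.97, 0.0], [-0.0, 0.0, -1.0]]
force: [0.2, 0.3, 0.1]
width: 85.6
finger_force: 0.0
```

```bash
python3 look.py wrist:w6.png scene:s2.png
```

```text
t 16.85 tcp [ 634.  -202.9  212. ] yaw_y 104.02 zax [-0.  0. -1.] q [ -28.1   23.1   76.7    0.    80.2 -132.1] F [0.2 0.3 0.1] w 85.6 ff 0.0
wrist yellow px [321. 205.] 431 z 104.8 mean [ 612.6 -209.3] circ [ 624.5 -207.2] 24.0 rect [ 616.5 -209.7] [17.4 48.1] 17.2
wrist yellow px [322. 241.] 3836 z 109.2 mean [ 633.9 -204.2] circ [ 634.3 -204.1] 22.5 rect [ 634.4 -204. ] [44.2 44.2] 14.1
scene red px [210. 329.] 561 z 3.5 mean [ 400.2 -278.9] circ [ 394.8 -272.4] 40.9 rect [ 396.4 -273.8] [78.4 75.6] 43.6
scene blue px [376. 231.] 82 z 62.0 mean [618.9 227.6] circ [618.6 228. ] 19.5 rect [618.6 227.6] [38.4 29.8] 28.5
scene blue px [382. 251.] 60 z 2.0 mean [645.8 220.1] circ [634.4 224.6] 32.7 rect [644.5 222.8] [65.3 23.1] 80.4
scene yellow px [311. 318.] 364 z 107.8 mean [ 638.4 -204.9] circ [ 638.3 -206.5] 28.8 rect [ 638.7 -206.8] [49.3 53.4] 28.4
scene green px [302. 284.] 1194 z 2.3 mean [508.9 -15.7] circ [505.5 -13.2] 104.5 rect [506.2 -12.6] [ 85.5 194.1] 87.8
scene green px [286. 332.] 1051 z 48.7 mean [ 582.4 -224.3] circ [ 596.7 -218.9] 88.3 rect [ 596.9 -218.6] [167.4  64.1] 16.2
```

View pics/s2.png

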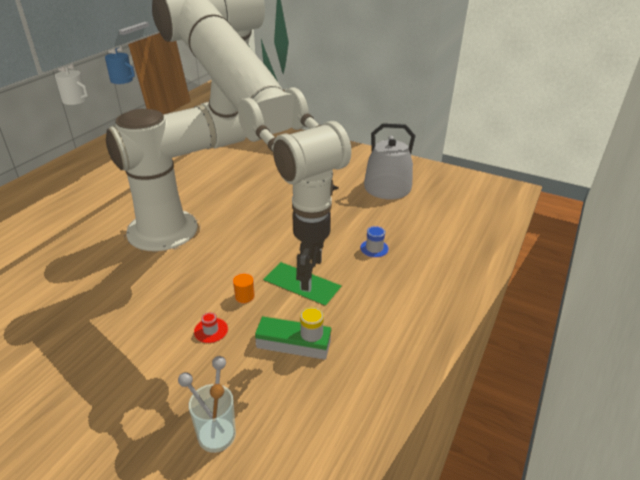

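Red (209,325) and blue (375,240) stand on their coasters, and yellow (312,325) is still on the long tin. I grasp yellow next.

Call:
move_arm(deltas=[{"hand":1,"x":0,"y":0,"z":-0.04,"wx":0,"wy":0,"wz":0},{"hand":1,"x":0,"y":0,"z":-0.12,"wx":0,"wy":0,"wz":0},{"hand":1,"x":0,"y":0,"z":-0.21,"wx":0,"wy":0,"wz":0},{"hand":1,"x":0,"y":0,"z":-0.28,"wx":0,"wy":0,"wz":0},{"hand":1,"x":0,"y":0,"z":-0.33,"wx":0,"wy":0,"wz":0},{"hand":1,"x":0,"y":0,"z":-0.35,"wx":0,"wy":0,"wz":0},{"hand":1,"x":0,"y":0,"z":-0.36,"wx":0,"wy":0,"wz":0},{"hand":0.85,"x":0,"y":0,"z":-0.36,"wx":0,"wy":0,"wz":0}])

```text
t: 17.95
ee_pos: [634.5, -204.2, 68.7]
ee_rot: [[-0.97, -0.241, 0.001], [-0.241, 0.97, -0.001], [-0.001, -0.001, -1.0]]
force: [0.2, -0.5, -0.6]
width: 73.0
finger_force: 0.0
```

Call:
move_arm(squeeze=30, deltas=[{"hand":0.75,"x":0,"y":0,"z":0,"wx":0,"wy":0,"wz":0},{"hand":0.7,"x":0,"y":0,"z":0,"wx":0,"wy":0,"wz":0},{"hand":0.65,"x":0,"y":0,"z":0,"wx":0,"wy":0,"wz":0},{"hand":0.6,"x":0,"y":0,"z":0,"wx":0,"wy":0,"wz":0},{"hand":0.5,"x":0,"y":0,"z":0,"wx":0,"wy":0,"wz":0},{"hand":0.4,"x":0,"y":0,"z":0,"wx":0,"wy":0,"wz":0},{"hand":0.4,"x":0,"y":0,"z":0,"wx":0,"wy":0,"wz":0},{"hand":0.4,"x":0,"y":0,"z":0,"wx":0,"wy":0,"wz":0}])

```text
t: 18.95
ee_pos: [634.2, -203.9, 68.3]
ee_rot: [[-0.97, -0.241, 0.0], [-0.241, 0.97, -0.0], [-0.0, -0.0, -1.0]]
force: [-0.9, 1.1, 4.4]
width: 51.3
finger_force: 31.5
```

Call:
move_arm(deltas=[{"hand":0.4,"x":0,"y":0,"z":0.03,"wx":0,"wy":0,"wz":0},{"hand":0.4,"x":0,"y":0,"z":0.1,"wx":0,"wy":0,"wz":0},{"hand":0.4,"x":-0.01,"y":0.02,"z":0.18,"wx":0,"wy":0,"wz":0},{"hand":0.4,"x":-0.05,"y":0.09,"z":0.22,"wx":0,"wy":0,"wz":0},{"hand":0.4,"x":-0.1,"y":0.19,"z":0.22,"wx":0,"wy":0,"wz":0},{"hand":0.4,"x":-0.16,"y":0.31,"z":0.22,"wx":0,"wy":0,"wz":0},{"hand":0.4,"x":-0.22,"y":0.43,"z":0.22,"wx":0,"wy":0,"wz":0},{"hand":0.4,"x":-0.28,"y":0.55,"z":0.22,"wx":0,"wy":0,"wz":0}])

```text
t: 19.95
ee_pos: [520.7, 17.6, 155.9]
ee_rot: [[-0.971, -0.241, -0.0], [-0.241, 0.971, 0.0], [0.0, 0.0, -1.0]]
force: [0.5, 0.6, -1.1]
width: 51.8
finger_force: 31.8
```

Call:
move_arm(deltas=[{"hand":0.4,"x":-0.06,"y":0.12,"z":0,"wx":0,"wy":0,"wz":0},{"hand":0.4,"x":-0.12,"y":0.24,"z":-0.02,"wx":0,"wy":0,"wz":0},{"hand":0.4,"x":-0.18,"y":0.36,"z":-0.05,"wx":0,"wy":0,"wz":0},{"hand":0.4,"x":-0.24,"y":0.47,"z":-0.1,"wx":0,"wy":0,"wz":0},{"hand":0.4,"x":-0.285,"y":0.56,"z":-0.15,"wx":0,"wy":0,"wz":0},{"hand":0.4,"x":-0.31,"y":0.605,"z":-0.19,"wx":0,"wy":0,"wz":0},{"hand":0.4,"x":-0.316,"y":0.617,"z":-0.2,"wx":0,"wy":0,"wz":0},{"hand":0.4,"x":-0.316,"y":0.617,"z":-0.2,"wx":0,"wy":0,"wz":0}])

```text
t: 20.95
ee_pos: [395.8, 262.7, 76.1]
ee_rot: [[-0.97, -0.242, 0.0], [-0.242, 0.97, -0.0], [-0.0, -0.0, -1.0]]
force: [0.6, -0.2, -1.6]
width: 51.6
finger_force: 31.9
```

```bash
python3 look.py wrist:w7.png
```

```text
t 20.95 tcp [395.8 262.7  76.1] yaw_y 103.98 zax [ 0. -0. -1.] q [ 19.    5.  114.9  -0.   60.  -85. ] F [ 0.6 -0.2 -1.6] w 51.6 ff 31.9
wrist yellow px [326. 231.] 9359 z 3.0 mean [380.2 259.8] circ [395.4 263. ] 41.6 rect [385.5 260.9] [62.8 82.5] 12.5
wrist yellow px [323. 322.] 4591 z 111.5 mean [375.2 257. ] circ [397.3 262.5] 29.6 rect [393.8 261.4] [51.5 55.2] 14.0
wrist yellow px [323. 388.] 15356 z 117.0 mean [394.9 261.8] circ [396.5 262.2] 22.8 rect [395.2 262.2] [42.9 45.4] 2.3
```

View pics/w7.png

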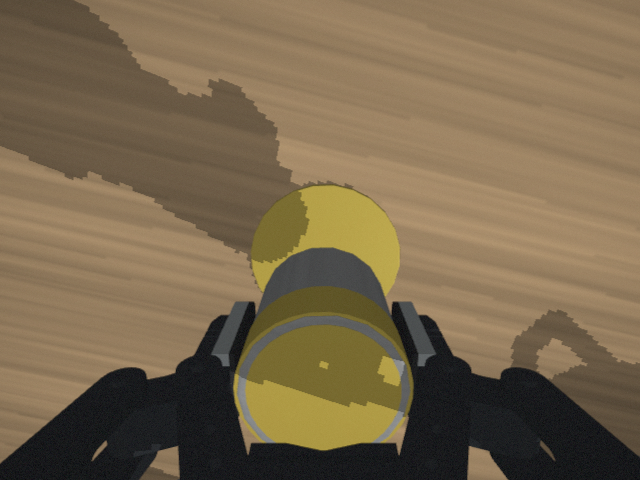

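Yellow (323,388) is held over the yellow coaster (326,231), within 1 mm. I lower, then release.

Call:
move_arm(deltas=[{"hand":0.4,"x":-0.002,"y":0.002,"z":-0.02,"wx":0,"wy":0,"wz":0},{"hand":0.4,"x":-0.002,"y":0.002,"z":-0.06,"wx":0,"wy":0,"wz":0},{"hand":0.4,"x":-0.002,"y":0.002,"z":-0.1,"wx":0,"wy":0,"wz":0},{"hand":0.4,"x":-0.002,"y":0.002,"z":-0.12,"wx":0,"wy":0,"wz":0},{"hand":0.4,"x":-0.002,"y":0.002,"z":-0.128,"wx":0,"wy":0,"wz":0},{"hand":0.4,"x":-0.002,"y":0.002,"z":-0.132,"wx":0,"wy":0,"wz":0},{"hand":0.4,"x":-0.002,"y":0.002,"z":-0.134,"wx":0,"wy":0,"wz":0},{"hand":0.4,"x":-0.002,"y":0.002,"z":-0.1355,"wx":0,"wy":0,"wz":0}])

```text
t: 22.0
ee_pos: [395.2, 263.9, 22.3]
ee_rot: [[-0.97, -0.241, 0.001], [-0.241, 0.97, 0.0], [-0.001, 0.0, -1.0]]
force: [-3.1, -2.3, 4.9]
width: 51.0
finger_force: 32.1
```

```bash
python3 look.py wrist
```

```text
t 22.0 tcp [395.2 263.9  22.3] yaw_y 103.97 zax [ 0.001  0.    -1.   ] q [ 19.1  10.8 116.   -0.   53.2 -84.8] F [-3.1 -2.3  4.9] w 51.0 ff 32.1
wrist yellow px [322. 252.] 9061 z 3.0 mean [373.8 257.5] circ [395.1 263.2] 41.4 rect [377.9 258.9] [46.9 82.6] 13.6
wrist yellow px [323. 322.] 4597 z 57.6 mean [374.5 258.2] circ [396.5 263.8] 29.5 rect [392.7 262.6] [50.7 55.3] 14.0
wrist yellow px [323. 388.] 15351 z 63.2 mean [394.2 263. ] circ [395.8 263.4] 22.8 rect [394.6 263.4] [42.9 45.4] 1.9
```

Call:
move_arm(deltas=[{"hand":0.55,"x":0,"y":0,"z":0,"wx":0,"wy":0,"wz":0},{"hand":0.63,"x":0,"y":0,"z":0,"wx":0,"wy":0,"wz":0},{"hand":0.68,"x":0,"y":0,"z":0,"wx":0,"wy":0,"wz":0},{"hand":0.75,"x":0,"y":0,"z":0,"wx":0,"wy":0,"wz":0},{"hand":0.85,"x":0,"y":0,"z":0,"wx":0,"wy":0,"wz":0},{"hand":0.9,"x":0,"y":0,"z":0.01,"wx":0,"wy":0,"wz":0},{"hand":0.95,"x":0,"y":0,"z":0.05,"wx":0,"wy":0,"wz":0},{"hand":1,"x":0,"y":0,"z":0.12,"wx":0,"wy":0,"wz":0}])

```text
t: 23.05
ee_pos: [394.2, 263.5, 70.4]
ee_rot: [[-0.97, -0.241, -0.001], [-0.241, 0.97, -0.001], [0.002, -0.0, -1.0]]
force: [-0.8, 0.0, -0.5]
width: 85.1
finger_force: 0.0
```

Call:
move_arm(deltas=[{"hand":1,"x":0,"y":0,"z":0.1,"wx":0,"wy":0,"wz":0},{"hand":1,"x":0.01,"y":-0.03,"z":0.22,"wx":0,"wy":0,"wz":0},{"hand":1,"x":0.04,"y":-0.1,"z":0.34,"wx":0,"wy":0,"wz":0},{"hand":1,"x":0.08,"y":-0.2,"z":0.44,"wx":0,"wy":0,"wz":0},{"hand":1,"x":0.13,"y":-0.32,"z":0.5,"wx":0,"wy":0,"wz":0},{"hand":1,"x":0.18,"y":-0.44,"z":0.55,"wx":0,"wy":0,"wz":0},{"hand":1,"x":0.23,"y":-0.57,"z":0.576,"wx":0,"wy":0,"wz":0},{"hand":1,"x":0.28,"y":-0.7,"z":0.576,"wx":0,"wy":0,"wz":0}])

```text
t: 24.05
ee_pos: [507.7, -18.1, 302.9]
ee_rot: [[-0.97, -0.241, 0.004], [-0.241, 0.97, -0.001], [-0.004, -0.002, -1.0]]
force: [0.3, 0.7, 0.5]
width: 85.0
finger_force: 0.0
```

Call:
move_arm(deltas=[{"hand":1,"x":0.05,"y":-0.13,"z":0,"wx":0,"wy":0,"wz":0},{"hand":1,"x":0.1,"y":-0.25,"z":0,"wx":0,"wy":0,"wz":0},{"hand":1,"x":0.15,"y":-0.36,"z":0,"wx":0,"wy":0,"wz":0},{"hand":1,"x":0.19,"y":-0.45,"z":0,"wx":0,"wy":0,"wz":0},{"hand":1,"x":0.207,"y":-0.49,"z":0,"wx":0,"wy":0,"wz":0},{"hand":1,"x":0.21,"y":-0.498,"z":0,"wx":0,"wy":0,"wz":0},{"hand":1,"x":0.21,"y":-0.498,"z":0,"wx":0,"wy":0,"wz":0},{"hand":1,"x":0.21,"y":-0.498,"z":0,"wx":0,"wy":0,"wz":0}])

```text
t: 25.05
ee_pos: [590.6, -214.2, 300.5]
ee_rot: [[-0.97, -0.243, 0.0], [-0.243, 0.97, 0.0], [-0.0, 0.0, -1.0]]
force: [1.2, 0.1, -0.5]
width: 85.4
finger_force: 0.0
```

```bash
python3 look.py wrist:w8.png top scene
```

```text
t 25.05 tcp [ 590.6 -214.2  300.5] yaw_y 104.03 zax [ 0.  0. -1.] q [ -30.9   14.9   76.9    0.    88.1 -135. ] F [ 1.2  0.1 -0.5] w 85.4 ff 0.0
wrist red px [316.   5.] 591 z 3.4 mean [ 423.1 -263.7] circ [ 418.9 -265.2] 28.0 rect [ 424.3 -263.8] [11.  56.1] 14.1
wrist green px [296. 215.] 46 z 49.1 mean [ 616.3 -235.3] circ [ 615.8 -234.5] 8.9 rect [ 616.  -235.3] [17.4  5.9] 16.6
wrist green px [306. 243.] 56 z 49.2 mean [ 642.6 -219.6] circ [ 641.5 -217.6] 10.1 rect [ 642.1 -220.5] [20.2  8.1] 13.5
top red px [405. 264.] 430 z 5.6 mean [ 390.2 -267.9] circ [ 391.5 -269.7] 41.4 rect [ 390.9 -268.5] [80.2 76.7] 88.4
top yellow px [244. 267.] 357 z 7.6 mean [392.7 256.5] circ [397.3 264.4] 41.0 rect [397.8 264.7] [76.  81.2] 44.4
scene red px [210. 329.] 561 z 3.6 mean [ 400.8 -278.6] circ [ 394.6 -272.8] 40.7 rect [ 396.7 -275.2] [79.9 74.1] 38.5
scene blue px [376. 231.] 82 z 62.2 mean [618.4 227.5] circ [618.7 227.8] 19.5 rect [618.7 227.3] [38.4 29.7] 28.5
scene blue px [381. 251.] 59 z 2.5 mean [645.4 219.6] circ [634.6 223.9] 32.7 rect [644.2 221.9] [65.2 24.6] 78.3
scene yellow px [315. 207.] 185 z 61.0 mean [401.1 260.6] circ [399.9 260.5] 29.6 rect [400.9 262. ] [49.6 56.8] 28.6
scene yellow px [315. 224.] 165 z 1.9 mean [407.2 251.2] circ [401.6 263.3] 42.8 rect [403.6 256.2] [83.3 69.9] 23.5
scene green px [303. 283.] 1484 z 2.3 mean [508.3 -13.4] circ [505.  -12.8] 103.8 rect [506.2 -12.3] [ 86.1 194.5] 87.5
scene green px [293. 332.] 1470 z 48.8 mean [ 597.6 -218. ] circ [ 596.8 -220. ] 86.7 rect [ 597.  -218.7] [167.3  64.3] 16.3
```

View pics/w8.png

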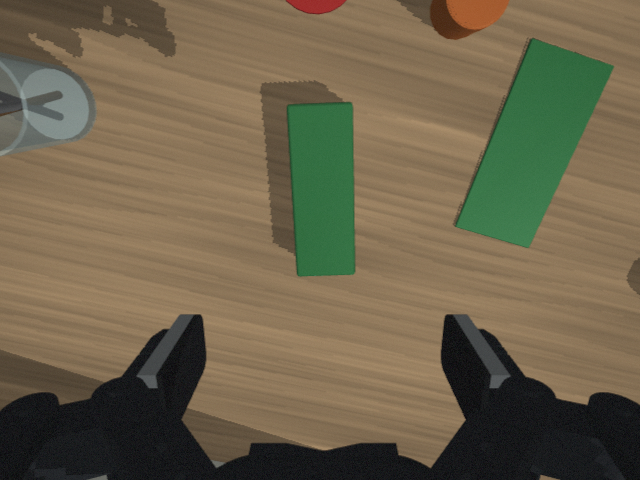

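The wrist view shows the bare long tin (322,190) and the full trivet (535,145). I measure both with a wider green mask.

```bash
sed -i "s/'green':\[(50,80)\]/'green':[(45,90)]/" m.py
cat > g.py <<'E'
from look import *
def green(n,save=None):
    f=grab(n,save);P=cloud(f)
    for ce,a,m in blobs(f,'green',smin=110,amin=150):
        z=np.median(P[m][:,2]); mm=m&(abs(P[...,2]-z)<4)
        q=np.float32([ray(f,u,v,z)[:2] for v,u in np.argwhere(mm)])
        c,wh,an=cv2.minAreaRect(q)
        print(n,ce.round(),a,'z',z.round(1),'c',np.round(c,1),'wh',np.round(wh,1),'ang',round(an,2))
if __name__=='__main__':
    st(); [green(x) for x in sys.argv[1:]]
E
python3 g.py wrist top scene
```

```text
t 25.2 tcp [ 590.7 -214.7  300.4] yaw_y 104.01 zax [ 0. -0. -1.] q [ -31.    15.    76.9    0.    88.1 -135. ] F [-0.2 -0.2 -0.5] w 85.8 ff 0.0
wrist [533. 142.] 16309 z 3.2 c [500.2 -13. ] wh [ 89.  198.5] ang 87.67
wrist [323. 187.] 10494 z 49.3 c [ 590.  -215.4] wh [168.6  59.5] ang 16.17
scene [302. 283.] 1566 z 2.5 c [505.4 -12. ] wh [ 88.7 197.2] ang 87.58
scene [293. 332.] 1592 z 48.5 c [ 596.5 -217.6] wh [169.9  64.6] ang 16.38
```

Call:
move_arm(deltas=[{"hand":1,"x":-0.002,"y":0,"z":-0.06,"wx":0,"wy":0,"wz":0.04},{"hand":1,"x":-0.002,"y":0,"z":-0.17,"wx":0,"wy":0,"wz":0.073},{"hand":1,"x":-0.002,"y":0,"z":-0.3,"wx":0,"wy":0,"wz":0.073},{"hand":1,"x":-0.002,"y":0,"z":-0.43,"wx":0,"wy":0,"wz":0.073},{"hand":1,"x":-0.002,"y":0,"z":-0.55,"wx":0,"wy":0,"wz":0.073},{"hand":1,"x":-0.002,"y":0,"z":-0.64,"wx":0,"wy":0,"wz":0.073},{"hand":1,"x":-0.002,"y":0,"z":-0.69,"wx":0,"wy":0,"wz":0.073},{"hand":1,"x":-0.002,"y":0,"z":-0.71,"wx":0,"wy":0,"wz":0.073}])

```text
t: 26.35
ee_pos: [589.8, -215.3, 15.4]
ee_rot: [[-0.961, -0.278, -0.001], [-0.278, 0.961, 0.0], [0.001, 0.001, -1.0]]
force: [0.5, 0.6, 1.4]
width: 85.2
finger_force: 0.0
```

Call:
move_arm(squeeze=60, deltas=[{"hand":0.9,"x":0,"y":0,"z":0,"wx":0,"wy":0,"wz":0},{"hand":0.82,"x":0,"y":0,"z":0,"wx":0,"wy":0,"wz":0},{"hand":0.76,"x":0,"y":0,"z":0,"wx":0,"wy":0,"wz":0},{"hand":0.7,"x":0,"y":0,"z":0,"wx":0,"wy":0,"wz":0},{"hand":0.65,"x":0,"y":0,"z":0,"wx":0,"wy":0,"wz":0},{"hand":0.5,"x":0,"y":0,"z":0,"wx":0,"wy":0,"wz":0},{"hand":0.5,"x":0,"y":0,"z":0,"wx":0,"wy":0,"wz":0},{"hand":0.5,"x":0,"y":0,"z":0,"wx":0,"wy":0,"wz":0}])

```text
t: 27.35
ee_pos: [590.7, -215.7, 17.4]
ee_rot: [[-0.961, -0.278, 0.001], [-0.278, 0.961, -0.001], [-0.001, -0.001, -1.0]]
force: [-1.0, 0.9, 4.1]
width: 59.1
finger_force: 66.6
```

```bash
python3 g.py wrist scene
```

```text
t 27.35 tcp [ 590.7 -215.7   17.4] yaw_y 106.15 zax [ 0.001 -0.001 -1.   ] q [ -31.1   30.5   90.4    0.    59.  -137.2] F [-1.   0.9  4.1] w 59.1 ff 66.6
wrist [323. 259.] 73414 z 49.4 c [ 566.1 -223.4] wh [116.6  59.3] ang 16.28
scene [321. 289.] 656 z 2.5 c [553.6 -14.1] wh [ 89.3 100.8] ang 88.12
scene [268. 329.] 483 z 48.6 c [ 544.  -233.9] wh [60.3 65.1] ang 16.91
scene [311. 335.] 775 z 48.7 c [ 639.3 -206. ] wh [82.1 64.2] ang 15.49
```

Call:
move_arm(deltas=[{"hand":0.5,"x":0,"y":0,"z":0.02,"wx":0,"wy":0,"wz":0},{"hand":0.5,"x":0,"y":0,"z":0.07,"wx":0,"wy":0,"wz":0},{"hand":0.5,"x":0,"y":0,"z":0.14,"wx":0,"wy":0,"wz":0},{"hand":0.5,"x":-0.01,"y":0.02,"z":0.2,"wx":0,"wy":0,"wz":-0.05},{"hand":0.5,"x":-0.03,"y":0.07,"z":0.23,"wx":0,"wy":0,"wz":-0.15},{"hand":0.5,"x":-0.07,"y":0.15,"z":0.23,"wx":0,"wy":0,"wz":-0.27},{"hand":0.5,"x":-0.11,"y":0.24,"z":0.23,"wx":0,"wy":0,"wz":-0.4},{"hand":0.5,"x":-0.15,"y":0.34,"z":0.23,"wx":0,"wy":0,"wz":-0.5}])

```text
t: 28.45
ee_pos: [529.7, -78.7, 109.3]
ee_rot: [[-1.0, -0.017, 0.001], [-0.017, 1.0, -0.001], [-0.001, -0.001, -1.0]]
force: [0.7, 1.0, -1.5]
width: 59.5
finger_force: 65.4
```

Call:
move_arm(deltas=[{"hand":0.5,"x":-0.04,"y":0.08,"z":-0.01,"wx":0,"wy":0,"wz":-0.06},{"hand":0.5,"x":-0.06,"y":0.13,"z":-0.03,"wx":0,"wy":0,"wz":-0.1},{"hand":0.5,"x":-0.072,"y":0.16,"z":-0.06,"wx":0,"wy":0,"wz":-0.117},{"hand":0.5,"x":-0.0745,"y":0.166,"z":-0.09,"wx":0,"wy":0,"wz":-0.117},{"hand":0.5,"x":-0.0745,"y":0.166,"z":-0.12,"wx":0,"wy":0,"wz":-0.117},{"hand":0.5,"x":-0.0745,"y":0.166,"z":-0.13,"wx":0,"wy":0,"wz":-0.117},{"hand":0.5,"x":-0.0745,"y":0.166,"z":-0.13,"wx":0,"wy":0,"wz":-0.117},{"hand":0.5,"x":-0.0745,"y":0.166,"z":-0.13,"wx":0,"wy":0,"wz":-0.117}])

```text
t: 29.45
ee_pos: [500.7, -13.4, 56.5]
ee_rot: [[-0.999, 0.042, 0.001], [0.042, 0.999, -0.0], [-0.001, -0.0, -1.0]]
force: [0.1, -0.2, -2.6]
width: 59.0
finger_force: 65.5
```

Run:
```python
from g import *
st(); green('wrist','w9.png'); green('scene')
```

```text
t 29.45 tcp [500.7 -13.4  56.5] yaw_y 87.62 zax [ 0.001 -0.    -1.   ] q [ -15.4   10.6  111.4   -0.    58.  -103. ] F [ 0.1 -0.2 -2.6] w 59.0 ff 65.5
wrist [323. 246.] 78798 z 88.5 c [475.1 -13.4] wh [ 59.5 116.9] ang 87.72
scene [278. 254.] 182 z 87.4 c [436.5 -21.4] wh [37.3 73.2] ang 26.21
scene [314. 265.] 622 z 87.5 c [543.7 -18.2] wh [ 65.7 103.3] ang 85.15
scene [303. 287.] 976 z 2.4 c [505.3 -12. ] wh [ 88.1 196.8] ang 87.57
```

View pics/w9.png

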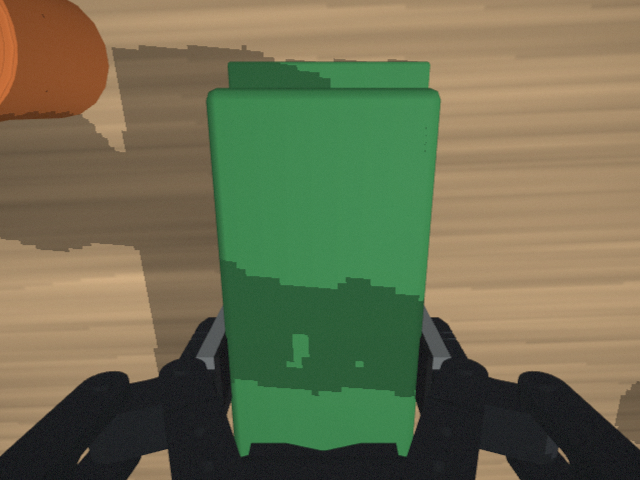

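Run:
```python
from g import *
f=grab('wrist')
print([ray(f,u,64,4).round(1) for u in(228.5,430)],'tin', [ray(f,u,100,90-1).round(1) for u in(209,439)], ray(f,325,89,89).round(1))
```

```text
[array([401. , -51.8,   4. ]), array([404.5,  36.5,   4. ])] tin [array([418.4, -39.8,  89. ]), array([420.7,  18.3,  89. ])] [416.9 -10.4  89. ]
```

The tin is aligned with the trivet, whose far edge shows at row 62, cols 228–430. Only +1.5 mm in y is needed, then I lower.

Call:
move_arm(deltas=[{"hand":0.5,"x":0,"y":0.004,"z":-0.015,"wx":0,"wy":0,"wz":0},{"hand":0.5,"x":0,"y":0.004,"z":-0.035,"wx":0,"wy":0,"wz":0},{"hand":0.5,"x":0,"y":0.004,"z":-0.055,"wx":0,"wy":0,"wz":0},{"hand":0.5,"x":0,"y":0.004,"z":-0.072,"wx":0,"wy":0,"wz":0},{"hand":0.5,"x":0,"y":0.004,"z":-0.082,"wx":0,"wy":0,"wz":0},{"hand":0.5,"x":0,"y":0.004,"z":-0.086,"wx":0,"wy":0,"wz":0},{"hand":0.5,"x":0,"y":0.004,"z":-0.089,"wx":0,"wy":0,"wz":0},{"hand":0.5,"x":0,"y":0.004,"z":-0.09,"wx":0,"wy":0,"wz":0}])

```text
t: 30.6
ee_pos: [500.1, -11.4, 21.4]
ee_rot: [[-0.999, 0.041, -0.001], [0.041, 0.999, 0.0], [0.001, -0.0, -1.0]]
force: [-8.3, 1.1, 11.9]
width: 59.0
finger_force: 67.1
```

Call:
move_arm(deltas=[{"hand":0.5,"x":0,"y":0,"z":0,"wx":0,"wy":0,"wz":0},{"hand":0.5,"x":0,"y":0,"z":-0.001,"wx":0,"wy":0,"wz":0},{"hand":0.5,"x":0,"y":0,"z":-0.001,"wx":0,"wy":0,"wz":0},{"hand":0.5,"x":0,"y":0,"z":-0.001,"wx":0,"wy":0,"wz":0},{"hand":0.5,"x":0,"y":0,"z":-0.001,"wx":0,"wy":0,"wz":0},{"hand":0.5,"x":0,"y":0,"z":-0.001,"wx":0,"wy":0,"wz":0},{"hand":0.5,"x":0,"y":0,"z":-0.001,"wx":0,"wy":0,"wz":0},{"hand":0.5,"x":0,"y":0,"z":-0.001,"wx":0,"wy":0,"wz":0}])

```text
t: 31.6
ee_pos: [500.0, -11.4, 21.4]
ee_rot: [[-0.999, 0.041, -0.001], [0.041, 0.999, -0.0], [0.001, -0.0, -1.0]]
force: [-9.1, 1.8, 13.8]
width: 59.0
finger_force: 67.6
```

Call:
move_arm(deltas=[{"hand":0.5,"x":0,"y":0,"z":0.001,"wx":0,"wy":0,"wz":0},{"hand":0.68,"x":0,"y":0,"z":0.001,"wx":0,"wy":0,"wz":0},{"hand":0.74,"x":0,"y":0,"z":0.001,"wx":0,"wy":0,"wz":0},{"hand":0.8,"x":0,"y":0,"z":0.001,"wx":0,"wy":0,"wz":0},{"hand":0.9,"x":0,"y":0,"z":0.001,"wx":0,"wy":0,"wz":0},{"hand":1,"x":0,"y":0,"z":0.001,"wx":0,"wy":0,"wz":0},{"hand":1,"x":0,"y":0,"z":0.01,"wx":0,"wy":0,"wz":0},{"hand":1,"x":0,"y":0,"z":0.05,"wx":0,"wy":0,"wz":0}])

```text
t: 32.6
ee_pos: [499.3, -11.2, 39.6]
ee_rot: [[-0.999, 0.041, -0.002], [0.041, 0.999, 0.001], [0.002, 0.001, -1.0]]
force: [-0.6, -0.5, -0.5]
width: 85.2
finger_force: 0.0
```

Call:
move_arm(deltas=[{"hand":1,"x":0,"y":0,"z":0.08,"wx":0,"wy":0,"wz":0},{"hand":1,"x":0,"y":0,"z":0.2,"wx":0,"wy":0,"wz":0},{"hand":1,"x":0,"y":0,"z":0.32,"wx":0,"wy":0,"wz":0},{"hand":1,"x":0,"y":0,"z":0.44,"wx":0,"wy":0,"wz":0},{"hand":1,"x":0,"y":0,"z":0.54,"wx":0,"wy":0,"wz":0},{"hand":1,"x":0,"y":0,"z":0.6,"wx":0,"wy":0,"wz":0},{"hand":1,"x":0,"y":0,"z":0.62,"wx":0,"wy":0,"wz":0},{"hand":1,"x":0,"y":0,"z":0.62,"wx":0,"wy":0,"wz":0}])

```text
t: 33.6
ee_pos: [500.1, -11.4, 287.9]
ee_rot: [[-0.999, 0.041, 0.001], [0.041, 0.999, -0.0], [-0.001, -0.0, -1.0]]
force: [0.8, -0.0, 0.8]
width: 85.4
finger_force: 0.0
```

Run:
```python
from g import *
st(); green('wrist','w10.png'); grab('scene','s3.png')
f=cv2.imread('pics/w10.png'); s=cv2.imread('pics/s3.png'); cv2.imwrite('pics/both.png',cv2.resize(np.vstack([f[0:480],s[150:430]]),(480,570)))
```

```text
t 33.6 tcp [500.1 -11.4 287.9] yaw_y 87.64 zax [ 0.001 -0.    -1.   ] q [ -15.2   -4.2   98.8    0.    85.3 -102.8] F [ 0.8 -0.   0.8] w 85.4 ff 0.0
wrist [323. 182.] 16093 z 52.9 c [499.6 -12. ] wh [ 60.8 168.7] ang 87.78
```

View pics/both.png

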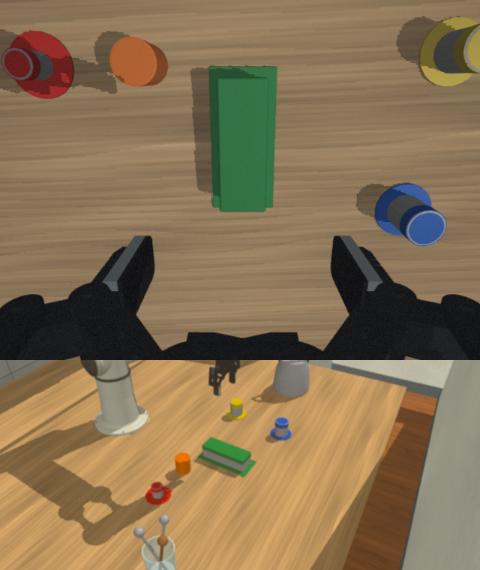

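All four tins stand on their mats: long (243,145), red (25,65), blue (415,220), yellow (465,50). The long tin is within about 1 mm of the trivet centre. The bystanders are unmoved, so I hand in.

```bash
python3 -c "
from cell import manip
print(manip.close_job())"
```

```text
the job is handed in; nothing more can be done
None
```

The job is handed in: all four tins stand upright on their own mats, measured within about 2 mm of centre, moved in the order red, blue, yellow, long, and the clock stood at about 34 s.

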